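Stack the notched notions tray on the keyed sewing base

TASK

Pick up the blue tray, the one with a notch in its end, by its handle and stack it on the white base so that the notch goes round the orange key and the tray sits flat on the rim, squarely over the base. Lower it into place rather than dropping it, and let go. Leave the base and the yellow tray standing where they are.

Things in the scene. Friction and masses are not known exactly. Their poses are not given: they have to be found in the camera images.
- blue_grip (a point): Centre of the blue tray's handle, 61 mm above its underside. Tray 150 (x) x 100 (y), walls 28 high, loose, 0.2 to 0.35 kg. Handle: level bar over the middle along x, 92 long, 16 wide (y), 30 high, top at 76, bar 18 clear of the walls' tops. Notch in the middle of the +x end, open at that end and through the tray's full height: 46 wide (y), 29 deep (x). x runs to the notched end, z up.
- base_rim (a point): Middle of the rim plane of the white open base tray, 50 mm above its underside. Base 150 (x) x 100 (y) x 50 high, walls 6, loose, 0.85 kg. Orange key, 14 (x) by 16 (y), in the middle of its +x end, outer face flush with it, 22 above the rim. x runs to the key, z up. Stacked, the blue tray lies on the rim, outlines matching, both x alike, its handle centre 61 above this point.
- yellow_grip (a point): Centre of the yellow tray's handle, 61 mm above its underside. A bystander with no notch, loose, else the same size and shape as the blue tray: 150 (x) x 100 (y), walls 28 high, handle bar along x with its top at 76. z up.
Things that resemble listed ones, but are neither listed nor needed, are in the scene too. Of the things that look like the part that bears blue_grip, the middle-sized one is meant.

How it is judged:
By the outcome, as a careful person would: the job done as asked, in the order asked, and still so for the second after the job is handed in, with the robot touching nothing.
It also fails if it takes over 40 s, if anything falls off the work surface, if the arm or the gripper's body presses on something with over 40 N, if the wrist force passes 120 N, or if a joint passes its speed limit or range.

ROBOT

A 6-joint arm with a two-finger parallel gripper is mounted at the origin on the work surface. World frame = base frame: x ahead of the robot, y to its left, z up, the work surface at z = 0. Lengths are in m, angles in rad, forces in N, time in s.
With the tool pointing down it reaches from about 0.375 to 0.9 m from the base axis. Payload 3.1 kg.
Tool frame: the origin (TCP) lies on the centre line of the jaws, within the pads' length; the fingertips stand robot.tip_reach ahead of it and the grasp point (between the pads) lies 8 mm behind it (robot.tip_reach is the distance from the TCP to the fingertips, in m); z points along the fingers, y is the line along which they close (so a half turn about z gives the same grasp; the last joint's range is limited). The gripper opens to 87 mm and grips with 3 to 60 N. Pads are 19 mm wide; open, the fingers measure 117 mm over their backs; the gripper's body (75 mm by 190 mm) begins 51 mm behind the grasp point.
Start: joints at [-0.178, 0.527, 1.433, -0, 1.181, -0.178], TCP at [0.625, 0, 0.234] pointing down, gripper open.
Joint ranges: [-3.08, 3.08], [-0.75, 2.2], [0.22, 2.44], [-1.43, 4.57], [0, 2.65], [-2.85, 2.85]. Speed limits (rad/s): [2.79, 2.79, 3.14, 3.14, 3.14, 3.14].

INTERFACE

Orientations are given as a unit quaternion [x, y, z, w].
In Python, from rig import robot gives the robot as it stands.
- The arm moves only by the tool jog_arm, never from a script. Its argument "motion" is one flat list of numbers, 7 for each row, row after row: the shift along the tool's x, y, z scaled (see below), then the turn, a rotation vector about the tool's x, y, z scaled (see below), then the gripper's target within -1 to 1 (shut at 1, half-way at 0, fully open at -1). In form: [x, y, z, rx, ry, rz, hand, x, y, z, rx, ry, rz, hand, ...]. A call has 1 to 12 rows; each row shifts and turns the commanded pose from where the row before left it, along the tool's axes as they then stand; what a row does not reach is not made up. The controller multiplies each number of a shift by 4 cm and each number of a turn by 4 degrees. A row lasts 1/8 s, in which the tool goes at most 62.5 mm and 10.7 degrees, less where a joint would pass 70% of its speed; a pose out of reach is approached as far as the arm can. A call with a number of a shift or a turn outside -1 to 1 is refused whole. A call with a gripper value outside its range is refused whole. The fingers move at their own pace and stop on an object; "grip_force" is the grip in N (left out, the last holds). Time passes only in rows, so rows that do not move let the fingers close. It gives the time, the measured TCP pose, the force, the opening and the grip force at its end, in the units of the state.
- robot.get_obs(): the state, without advancing time (a new reading comes with each control period).
- robot.camera(name): name is "scene" or "side" or "wrist"; returns the picture (480x640x3 uint8, blue, green, red); there is no depth.
- robot.calibration(name): a dict with "fx", "fy", "cx", "cy" (pixels), "R" (3x3) and "t" (3): a world point X has camera coordinates R X + t; the wrist camera has in their place "T_tool_cam" (4x4, takes a point from camera to tool coordinates, whose origin is the TCP and whose axes are the flange's). Camera axes: x right, y down, z forward; pixel columns grow to the right and rows downward; lengths in m; the calibration is good to about 2 mm. A picture is of the moment at which its call begins: read the wrist's pose just before it. calibration takes no time and is no camera call.
- robot.hand_in(): hands the job in; it is judged then, once.
The state is a dict: "time": time; "q": joint angles; "joint_velocities": joint speeds; "joint_torque": joint torques, N m; "position": TCP position; "tool_rot": TCP orientation; "ft_force": force on the tool from outside, world axes, zero at the start; "moment": the same for the moment, N m; "grip_width": finger opening in m; "grip_force": force on a finger pad.
Only numpy, scipy, OpenCV 4.12 (cv2) and the standard library are available. Lean on these libraries where they do the work, as an engineer would, in place of code of your own. Each camera call takes 0.05 s, during which the arm holds its last target. There are 200 camera calls.

## Working session

There is one attempt and no reset: what is moved stays moved. The work goes in short steps, Python scripts to look and compute and a tool call to move; the robot and the scene stay as the last step left them, time stands still between calls to the robot, and variables do not carry over. Pictures are saved under pics/ and viewed, at most 10 in all, crops included, and the job is handed in when it is done.

Besides the shell and the picture viewer there is one more tool, called by a JSON object that holds its "api" and its "payload". jog_arm: Moves the arm, as the interface text tells. Shifts and turns lie within -1 to 1; 1 stands for 4 cm of shift or 4 degrees of turn. Its arguments: {"type":"object","properties":{"motion":{"type":"array","items":{"type":"number"}},"grip_force":{"type":"number"}},"required":["motion"]}

```bash
mkdir -p pics; ls; python3 - <<'E'
from rig import robot
import cv2,numpy as np
print(robot.get_obs(), robot.tip_reach)
for n in ("scene","side"):
    im=robot.camera(n); cv2.imwrite(f"pics/{n}0.png",im)
for n in ("scene","side","wrist"): print(n,robot.calibration(n))
E
```

```text
pics
{'time': 0.0, 'q': array([-1.78494743e-01,  5.28452733e-01,  1.43390223e+00, -1.16327820e-05,
        1.18139767e+00, -1.78473530e-01]), 'joint_velocities': array([-0.00133374,  0.00032724,  0.0003975 , -0.00060713, -0.0003187 ,
        0.00040631]), 'joint_torque': array([-5.45745443e-04, -4.40045428e+01, -1.76593530e+01,  6.32597599e-02,
        5.83207863e-02, -1.53719384e-04]), 'position': array([6.24289315e-01, 1.57747190e-04, 2.32579890e-01]), 'tool_rot': array([ 7.07112303e-01,  7.07100434e-01, -6.20373067e-04, -8.84047096e-04]), 'ft_force': array([-0.12985885, -0.3575918 ,  0.31657628]), 'moment': array([ 0.00903383,  0.01487291, -0.08193955]), 'grip_force': 0.0, 'grip_width': 0.08702475839701673} 0.011
scene {'fx': 488.83425538493924, 'fy': 488.83425538493924, 'cx': 322.5975995131869, 'cy': 247.9266384933175, 'R': array([[ 1.09549640e-02,  9.99939627e-01,  8.55617507e-04],
       [ 8.37475021e-01, -8.70751969e-03, -5.46406230e-01],
       [-5.46365791e-01,  6.70241888e-03, -8.37519850e-01]]), 't': array([-0.02225275, -0.38548944,  1.31157674])}
side {'fx': 491.5494651652205, 'fy': 491.5494651652205, 'cx': 318.55200772232405, 'cy': 238.08825921778944, 'R': array([[ 0.89243033, -0.45101298,  0.01246614],
       [-0.24845811, -0.51431783, -0.82082016],
       [ 0.37661211,  0.72942749, -0.57105066]]), 't': array([-0.43418429,  0.18514542,  0.69751435])}
wrist {'fx': 417.23907722410166, 'fy': 417.23907722410166, 'cx': 322.14944113005555, 'cy': 237.36972615122698, 'T_tool_cam': array([[ 5.98708386e-05, -9.62943766e-01, -2.69702242e-01,
         7.24686556e-02],
       [ 9.99999871e-01, -7.81866718e-05,  5.01145997e-04,
         3.30995700e-04],
       [-5.03662535e-04, -2.69702237e-01,  9.62943638e-01,
        -1.50650792e-01],
       [ 0.00000000e+00,  0.00000000e+00,  0.00000000e+00,
         1.00000000e+00]])}
```

View pics/scene0.png

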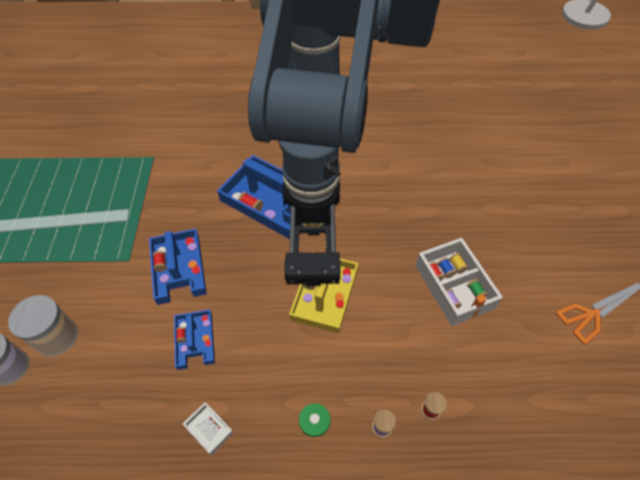

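View pics/side0.png

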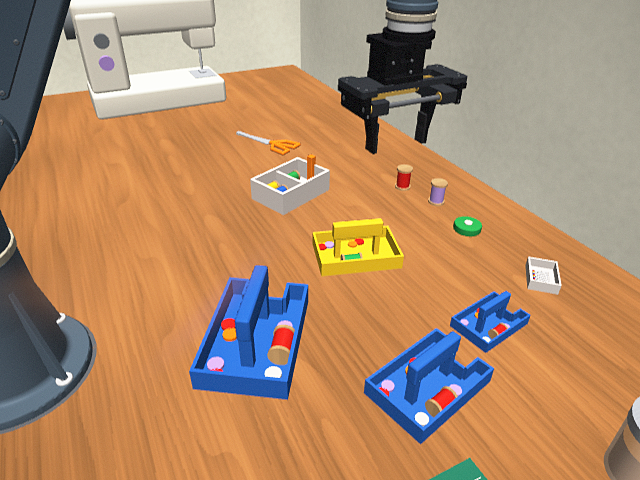

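The scene picture shows the three blue trays: large at (255,195), middle at (178,265) and small at (195,338). The yellow tray is at (325,295), and the white base is at (458,280) with its orange key at (481,300). In the side picture, the middle blue tray is at (430,385) with its notch toward the upper right.

```bash
cat > h.py <<'E'
import numpy as np,cv2
from rig import robot
from scipy.spatial.transform import Rotation as Ro
def cam(n,obs=None):
    c=robot.calibration(n); K=np.array([[c['fx'],0,c['cx']],[0,c['fy'],c['cy']],[0,0,1]])
    if 'R' in c: return K,c['R'],c['t']
    T=np.eye(4);T[:3,:3]=Ro.from_quat(obs['tool_rot']).as_matrix();T[:3,3]=obs['position']
    M=np.linalg.inv(T@c['T_tool_cam']);return K,M[:3,:3],M[:3,3]
def ray(c,px,z):
    K,R,t=c;px=np.atleast_2d(px).astype(float)
    d=np.c_[px,np.ones(len(px))]@np.linalg.inv(K).T@R;C=-R.T@t
    return C+d*((z-C[2])/d[:,2])[:,None]
def proj(c,X):
    K,R,t=c;p=(np.atleast_2d(X)@R.T+t)@K.T;return p[:,:2]/p[:,2:]
E
python3 - <<'E'
from h import *
c=cam('scene')
print('blue rim corners',ray(c,[[150,238],[201,231],[206,292],[156,300]],.028).round(3))
print('small',ray(c,[[176,316],[211,312]],.02).round(3))
print('blue handle ends',ray(c,[[171,234],[176,270]],.076).round(3))
print('base rim',ray(c,[[418,251],[464,239],[500,295],[455,320]],.05).round(3))
print('yellow',ray(c,[[357,262],[292,315],[340,328]],.028).round(3))
E
```

```text
blue rim corners [[ 0.45  -0.35   0.028]
 [ 0.433 -0.244  0.028]
 [ 0.581 -0.215  0.028]
 [ 0.597 -0.311  0.028]]
small [[ 0.628 -0.269  0.02 ]
 [ 0.621 -0.202  0.02 ]]
blue handle ends [[ 0.473 -0.289  0.076]
 [ 0.558 -0.266  0.076]]
base rim [[0.503 0.211 0.05 ]
 [0.474 0.31  0.05 ]
 [0.605 0.357 0.05 ]
 [0.656 0.262 0.05 ]]
yellow [[ 0.514  0.088  0.028]
 [ 0.632 -0.044  0.028]
 [ 0.66   0.048  0.028]]
```

{"api": "jog_arm", "payload": {"motion": [-1,-0.4,0,0,0,0,-1,-1,-0.4,0,0,0,0,-1,-1,-0.4,0,0,0,0,-1,-1,-0.4,0,0,0,0,-1,-1,-0.4,0,0,0,0,-1,-1,-0.4,0,0,0,0,-1,-1,-0.4,0,0,0,0,-1,0,0,0,0,0,1,-1,0,0,0,0,0,1,-1,0,0,0,0,0,1,-1,0,0,0,0,0,1,-1,0,0,0,0,0,1,-1]}}

```text
time: 1.6
position: [0.5127, -0.2797, 0.233]
tool_rot: [0.82, 0.573, -0.0, -0.001]
ft_force: [0.5, -0.7, 1.1]
grip_width: 0.0867
grip_force: 0.0
```

{"api": "jog_arm", "payload": {"motion": [0,0,0,0,0,1,-1,0,0,0,0,0,1,-1,0,0,0,0,0,1,-1,0,0,0,0,0,1,-1,0,0,0,0,0,1,-1,0,0,0,0,0,1,-1,0,0,0,0,0,1,-1,0,0,0,0,0,1,-1,0,0,0,0,0,1,-1,0,0,0,0,0,1,-1,0,0,0,0,0,1,-1,0,0,0,0,0,1,-1]}}

```text
time: 3.1
position: [0.5127, -0.2797, 0.2331]
tool_rot: [0.982, 0.19, -0.0, -0.0]
ft_force: [-0.4, 0.5, 0.3]
grip_width: 0.0873
grip_force: 0.0
```

{"api": "jog_arm", "payload": {"motion": [0,0,0,0,0,1,-1,0,0,0,0,0,1,-1,0,0,0,0,0,0,-1]}}

```text
time: 3.48
position: [0.5127, -0.2798, 0.2331]
tool_rot: [0.992, 0.122, -0.0, -0.0]
ft_force: [-0.5, 0.6, -0.2]
grip_width: 0.0871
grip_force: 0.0
```

```bash
python3 - <<'E'
from h import *
o=robot.get_obs(); im=robot.camera('wrist'); cv2.imwrite('pics/w1.png',im)
np.save('o1.npy',np.r_[o['position'],o['tool_rot']]); print(o['position'],o['tool_rot'],o['time'])
im=robot.camera('scene'); cv2.imwrite('pics/scene1.png',im)
E
```

```text
[ 0.51270271 -0.27978724  0.23313719] [ 9.92498161e-01  1.22258599e-01 -3.38255904e-04 -3.47669006e-04] 3.475
```

View pics/w1.png

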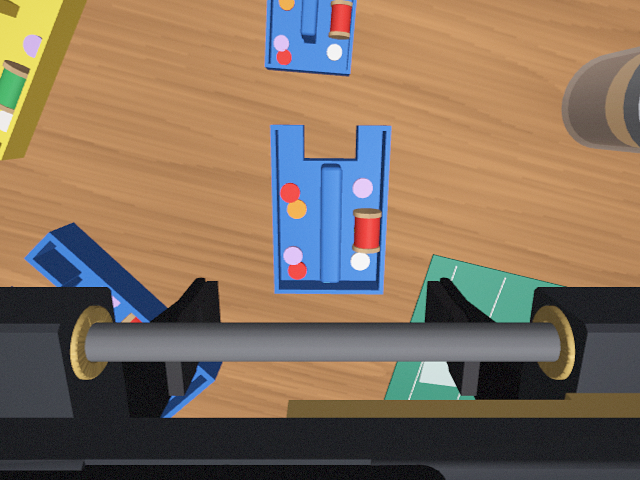

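The wrist picture shows the middle tray whole. Its rim corners are near (272,126), (390,126), (383,294) and (276,294), its handle bar runs from (331,164) to (331,283), and its notch spans columns 304–357 at the top.

```bash
python3 - <<'E'
from h import *
v=np.load('o1.npy');o=dict(position=v[:3],tool_rot=v[3:]);c=cam('wrist',o)
im=cv2.imread('pics/w1.png');h=cv2.cvtColor(im,cv2.COLOR_BGR2HSV)
m=cv2.inRange(h,(100,120,40),(125,255,255));m[:100]=0;m[298:]=0;m[:,:262]=0;m[:,400:]=0
cn=max(cv2.findContours(m,0,1)[0],key=cv2.contourArea)
print(cv2.approxPolyDP(cn,4,True)[:,0].tolist())
P=ray(c,[[272,126],[390,126],[383,294],[276,294]],.028);print(P.round(4),P.mean(0))
N=ray(c,[[304.5,126],[356.5,126]],.028);print('notch',N)
H=ray(c,[[331,164],[331,283]],.076);print(H.round(4),H.mean(0),np.degrees(np.arctan2(*(H[0]-H[1])[[1,0]])))
e=P[[0,3]]-P[[3,0]];print([np.degrees(np.arctan2(d[1],d[0])) for d in (P[0]-P[3],P[1]-P[2])])
R=Ro.from_quat(o['tool_rot']).as_matrix();print('tool yaw',np.degrees(np.arctan2(R[1,0],R[0,0])))
for X in(P.mean(0),H.mean(0)):print('tool delta',R.T@(X-o['position']))
E
```

```text
[[271, 125], [275, 292], [382, 293], [390, 126], [357, 126], [355, 159], [303, 157], [303, 125]]
[[ 0.5704 -0.2241  0.028 ]
 [ 0.594  -0.3184  0.028 ]
 [ 0.4491 -0.3548  0.028 ]
 [ 0.4252 -0.2592  0.028 ]] [ 0.50971792 -0.2891234   0.028     ]
notch [[ 0.57693807 -0.25006983  0.028     ]
 [ 0.58733692 -0.29162781  0.028     ]]
[[ 0.5566 -0.2768  0.076 ]
 [ 0.4665 -0.2999  0.076 ]] [ 0.5115175  -0.28835819  0.076     ] 14.375670326965697
[np.float64(13.606067150744224), np.float64(14.086406605248094)]
tool yaw 14.044956077351223
tool delta [-0.00504099  0.00849124  0.20513369]
tool delta [-0.00313765  0.00814854  0.15713281]
```

{"api": "jog_arm", "payload": {"motion": [-0.1,0.2,0,0,0,0,-1,0,0,1,0,0,0,-1,0,0,1,0,0,0,-1,0,0,1,0,0,0,-1,0,0,0.8,0,0,0,-1,0,0,0.5,0,0,0,-1,0,0,0.15,0,0,0,-1,0,0,0,0,0,0,-1]}}

```text
time: 4.58
position: [0.5111, -0.2892, 0.0556]
tool_rot: [0.993, 0.122, 0.0, 0.0]
ft_force: [0.8, -0.5, 0.5]
grip_width: 0.0865
grip_force: 0.0
```

{"api": "jog_arm", "payload": {"motion": [0,0,0,0,0,0,0.5,0,0,0,0,0,0,1,0,0,0,0,0,0,1,0,0,0,0,0,0,1,0,0,0,0,0,0,1,0,0,0,0,0,0,1], "grip_force": 30}}

```text
time: 5.32
position: [0.511, -0.2887, 0.0555]
tool_rot: [0.993, 0.122, -0.0, -0.0]
ft_force: [0.5, -0.1, 0.0]
grip_width: 0.0353
grip_force: 0.0
```

{"api": "jog_arm", "payload": {"motion": [0,0,0,0,0,0,1,0,0,0,0,0,0,1,0,0,0,0,0,0,1,0,0,0,0,0,0,1]}}

```text
time: 5.82
position: [0.5108, -0.2883, 0.0555]
tool_rot: [0.993, 0.122, -0.0, -0.0]
ft_force: [-0.6, 0.9, -0.4]
grip_width: 0.0158
grip_force: 30.0
```

{"api": "jog_arm", "payload": {"motion": [0,0,-0.2,0,0,0,1,0,0,-0.8,0,0,0,1,0,0,-1,0,0,0,1,0,0,-1,0,0,0,1,0,0,-1,0,0,0,1,0,0,-0.6,0,0,0,1,0,0,0,0,0,0,1,0,0,0,0,0,0,1]}}

```text
time: 6.82
position: [0.5102, -0.2881, 0.2384]
tool_rot: [0.993, 0.122, -0.001, -0.001]
ft_force: [-1.0, 0.0, -3.1]
grip_width: 0.0158
grip_force: 30.0
```

```bash
python3 - <<'E'
from h import *
o=robot.get_obs(); im=robot.camera('wrist'); cv2.imwrite('pics/w2.png',im)
print(o['position'],o['ft_force'],o['moment'])
h=cv2.cvtColor(im,cv2.COLOR_BGR2HSV)
m=cv2.inRange(h,(100,120,40),(125,255,255))
for cn in cv2.findContours(m,0,1)[0]:
    if cv2.contourArea(cn)>2000: print(cv2.approxPolyDP(cn,4,True)[:,0].tolist())
E
```

```text
[ 0.51020103 -0.28813014  0.23842055] [-1.03593924  0.04702355 -3.06997357] [0.06945106 0.10927518 0.04019953]
[[5, 362], [7, 370], [67, 417], [81, 417], [95, 399], [110, 398], [104, 362]]
[[144, 286], [67, 217], [45, 225], [20, 251], [54, 281], [35, 301], [7, 280], [1, 283], [0, 322], [104, 322]]
[[202, 120], [214, 286], [251, 286], [244, 277], [247, 263], [230, 247], [235, 232], [246, 225], [267, 234], [267, 254], [282, 266], [280, 282], [267, 291], [268, 308], [284, 277], [298, 280], [301, 322], [344, 322], [345, 281], [362, 278], [367, 295], [365, 276], [373, 270], [405, 270], [417, 276], [420, 286], [431, 286], [443, 121], [372, 121], [370, 181], [356, 182], [276, 181], [273, 120]]
[[259, 0], [259, 63], [339, 69], [345, 0], [338, 35], [318, 31], [320, 0], [286, 0], [280, 7]]
```

View pics/w2.png

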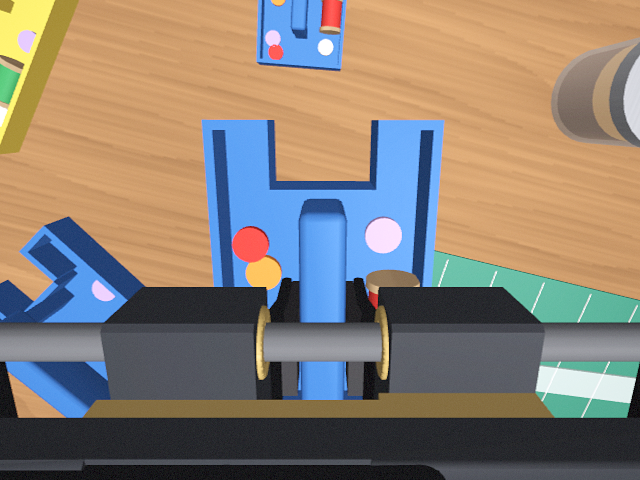

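The second wrist picture shows the tray held level. Its front rim corners are at (202,120) and (443,121), and its notch edges are at columns 273 and 372.

```bash
python3 - <<'E'
from h import *
o=dict(position=np.zeros(3),tool_rot=[0,0,0,1]);c=cam('wrist',o)
for z in(.0255,.0275,.0295):
  P=ray(c,[[202,120],[443,120.5],[273,120.5],[372.5,121]],z)
  print(z,P.round(4).tolist(),np.linalg.norm(P[1]-P[0]),'yaw',np.degrees(np.arctan2(P[0,0]-P[1,0],P[1,1]-P[0,1])))
E
```

```text
0.0255 [[0.074, -0.0475, 0.0255], [0.0738, 0.0504, 0.0255], [0.0738, -0.0187, 0.0255], [0.0736, 0.0218, 0.0255]] 0.09796153051548685 yaw 0.11093547379624631
0.0275 [[0.074, -0.0481, 0.0275], [0.0738, 0.051, 0.0275], [0.0738, -0.0189, 0.0275], [0.0736, 0.022, 0.0275]] 0.09907376286075831 yaw 0.11093547379624291
0.0295 [[0.074, -0.0486, 0.0295], [0.0738, 0.0516, 0.0295], [0.0738, -0.0191, 0.0295], [0.0736, 0.0223, 0.0295]] 0.1001859952060298 yaw 0.11093547379624749
```

{"api": "jog_arm", "payload": {"motion": [0.2,-0.4,0,0,0,0,1,0.5,-0.95,0,0,0,0,1,0.5,-0.95,0,0,0,0,1,0.5,-0.95,0,0,0,0,1,0.5,-0.95,0,0,0,0,1,0.5,-0.95,0,0,0,0,1,0.5,-0.95,0,0,0,0,1,0.5,-0.95,0,0,0,0,1,0.5,-0.95,0,0,0,0,1,0.5,-1,0,0,0,-0.5,1,0,0,0,0,0,-1,1,0,0,0,0,0,0,1]}}

```text
time: 8.38
position: [0.6052, 0.1078, 0.2383]
tool_rot: [0.985, 0.174, -0.001, -0.0]
ft_force: [-0.5, -0.8, -3.2]
grip_width: 0.0159
grip_force: 30.0
```

{"api": "jog_arm", "payload": {"motion": [0,0,0,0,0,0,1,0,0,0,0,0,0,1]}}

```text
time: 8.62
position: [0.6062, 0.1057, 0.2394]
tool_rot: [0.985, 0.173, -0.0, -0.0]
ft_force: [0.2, 0.3, -2.4]
grip_width: 0.016
grip_force: 30.0
```

```bash
python3 - <<'E'
from h import *
o=robot.get_obs(); im=robot.camera('wrist'); cv2.imwrite('pics/w3.png',im)
np.save('o3.npy',np.r_[o['position'],o['tool_rot']]);print(o['position'],o['tool_rot'],o['time'])
E
```

```text
[0.60615814 0.10566636 0.23935418] [ 9.84938344e-01  1.72905737e-01 -2.39480424e-04 -8.28402097e-05] 8.625
```

View pics/w3.png

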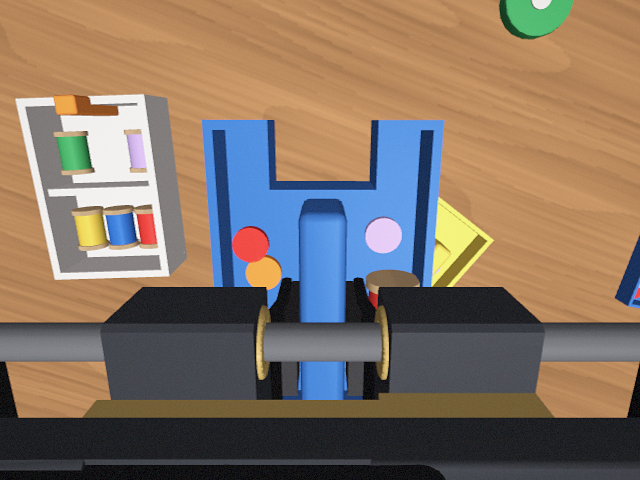

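The third wrist picture shows the base to the left of the held tray. Its rim corners are near (16,99), (145,94), (168,274) and (55,279), and the orange key is at (72,104) in its top end.

```bash
python3 - <<'E'
from h import *
v=np.load('o3.npy');o=dict(position=np.zeros(3),tool_rot=[0,0,0,1]);c=cam('wrist',o)
im=cv2.imread('pics/w3.png');h=cv2.cvtColor(im,cv2.COLOR_BGR2HSV)
m=((h[...,2]>190)&(h[...,1]<40)).astype(np.uint8);m[:,200:]=0;m[:80]=0
m|=((cv2.inRange(h,(5,150,150),(18,255,255))>0)&(np.indices(m.shape)[0]>94)&(np.indices(m.shape)[1]<120)&(np.indices(m.shape)[0]<112)).astype(np.uint8)
ys,xs=np.nonzero(m);hull=cv2.convexHull(np.c_[xs,ys].astype(np.int32))
print(cv2.approxPolyDP(hull,4,True)[:,0].tolist())
# edge points -> line fits
def fitl(p):
    vx,vy,x,y=cv2.fitLine(np.float32(p),cv2.DIST_HUBER,0,.01,.01).ravel();return np.cross([x,y,1],[x+vx,y+vy,1])
rows=range(120,262);cols=range(95,140)
L=fitl([(np.nonzero(m[r])[0][0]-.5,r) for r in rows]);Rr=fitl([(np.nonzero(m[r])[0][-1]+.5,r) for r in rows])
T=fitl([(k,np.nonzero(m[:,k])[0][0]-.5) for k in list(range(25,50))+list(range(120,140))]);B=fitl([(k,np.nonzero(m[:,k])[0][-1]+.5) for k in range(65,155)])
I=lambda a,b:(lambda p:p[:2]/p[2])(np.cross(a,b))
q=np.array([I(L,T),I(Rr,T),I(Rr,B),I(L,B)]);print(q.round(1))
zr=v[2]-.05;P=ray(c,q,zr);print(P.round(4));C=P.mean(0);print('center tool',C)
print('len',[np.linalg.norm(P[i]-P[i-1]).round(4) for i in range(4)])
print('yaw of x',[np.degrees(np.arctan2(d[1],d[0])).round(2) for d in(P[0]-P[3],P[1]-P[2])],'of y',[np.degrees(np.arctan2(d[0],-d[1])).round(2) for d in(P[0]-P[1],P[3]-P[2])])
R=Ro.from_quat(v[3:]).as_matrix();W=v[:3]+R@C;print('world',W,'tool yaw',np.degrees(np.arctan2(R[1,0],R[0,0])))
E
```

```text
[[168, 275], [54, 278], [15, 99], [143, 94]]
[[ 14.5  98.2]
 [143.5  94.1]
 [168.9 275.9]
 [ 54.1 279.1]]
[[ 0.0905 -0.2365  0.1894]
 [ 0.0935 -0.1364  0.1894]
 [-0.056  -0.1315  0.1894]
 [-0.059  -0.2317  0.1894]]
center tool [ 0.01722772 -0.18402483  0.18935418]
len [np.float64(0.1495), np.float64(0.1001), np.float64(0.1496), np.float64(0.1002)]
yaw of x [np.float64(-1.85), np.float64(-1.86)] of y [np.float64(-1.72), np.float64(-1.69)]
world [0.55958161 0.28457086 0.05003766] tool yaw 19.913619652369015
```

{"api": "jog_arm", "payload": {"motion": [0.05,-0.4,0,0,0,0,1,0.1,-1,0,0,0,0,1,0.1,-1,0,0,0,0,1,0.1,-1,0,0,0,0,1,0.1,-0.835,0,0,0,0,1,0.005,-0.4,0,0,0,0,1,0,0,0.5,0,0,-0.47,1,0,0,0.8,0,0,0,1,0,0,0.7,0,0,0,1,0,0,0.2,0,0,0,1,0,0,0,0,0,0,1,0,0,0,0,0,0,1]}}

```text
time: 10.18
position: [0.5611, 0.2867, 0.1529]
tool_rot: [0.982, 0.19, 0.001, -0.0]
ft_force: [-0.5, -0.1, -2.3]
grip_width: 0.0158
grip_force: 30.0
```

```bash
python3 - <<'E'
from h import *
o=robot.get_obs(); a=robot.camera('wrist');b=robot.camera('side'); cv2.imwrite('pics/w4.png',np.vstack([a[60:330,100:540],cv2.resize(b[90:240,200:444],(440,270))]))
R=Ro.from_quat(o['tool_rot']).as_matrix();y=np.degrees(np.arctan2(R[1,0],R[0,0]))
print(o['position'],y,o['time'],R[2])
cv2.imwrite('pics/w4f.png',a)
t=np.array([.5596,.2846,0])-R@[-.001,.0014,0]; print('need tool delta',R.T@(np.r_[t[:2],o['position'][2]]-o['position']), 'yaw need', 21.7-y)
E
```

```text
[0.56113022 0.28674544 0.15293895] 21.8638430620234 10.175 [ 2.81090738e-03  2.57084723e-04 -9.99996016e-01]
need tool delta [-1.21911868e-03  2.12607176e-05 -3.42137751e-06] yaw need -0.1638430620233997
```

View pics/w4.png

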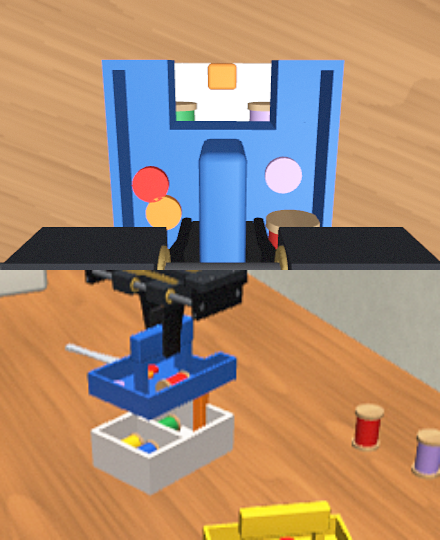

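The crop shows the orange key centred in the notch, at crop columns 208–236 against a notch spanning 168–278. The side view shows the tray level just above the key.

```bash
python3 - <<'E'
from h import *
o=robot.get_obs();c=cam('wrist',dict(position=np.zeros(3),tool_rot=[0,0,0,1]))
im=cv2.imread('pics/w4f.png');h=cv2.cvtColor(im,cv2.COLOR_BGR2HSV).astype(int)
k=(abs(h[...,0]-14)<7)&(h[...,1]>150)&(h[...,2]>200);k[:115]=0;k[160:]=0;k[:,:290]=0;k[:,350:]=0
ys,xs=np.nonzero(k);print('key',xs.min(),xs.max(),ys.min(),ys.max())
w=(h[...,2]>180)&(h[...,1]<50)
r=[np.nonzero(w[100:150,x])[0][0]+100 for x in (280,285,290,295,355,360,365,370)];print('white top',r)
b=(abs(h[...,0]-110)<12)&(h[...,1]>120)
print('blue top',[np.nonzero(b[100:150,x])[0][0]+100 for x in(210,230,255,385,410,435)])
z=o['position'][2]
print('rim front',ray(c,[[282,np.mean(r[:4])-.5],[363,np.mean(r[4:])-.5]],z-.05))
print('key front/back',ray(c,[[xs.min()-.5,ys.min()-.5],[xs.max()+.5,ys.max()+.5]],z-.072))
print('tray front',ray(c,[[210,119.5],[435,120]],.0275))
E
```

```text
key 308 335 124 148
white top [np.int64(123), np.int64(123), np.int64(123), np.int64(123), np.int64(123), np.int64(123), np.int64(123), np.int64(123)]
blue top [np.int64(120), np.int64(120), np.int64(120), np.int64(121), np.int64(121), np.int64(121)]
rim front [[ 0.07258236 -0.02215237  0.10297687]
 [ 0.07258521  0.02531921  0.10297687]]
key front/back [[ 0.07214383 -0.00648881  0.08097687]
 [ 0.05902355  0.00862063  0.08097687]]
tray front [[ 0.07403293 -0.04476159  0.0275    ]
 [ 0.07384121  0.04770414  0.0275    ]]
```

{"api": "jog_arm", "payload": {"motion": [-0.03,0,0.2,0,0,0,1,0,0,0.3,0,0,0,1,0,0,0.3,0,0,0,1,0,0,0.2,0,0,0,1,0,0,0.1,0,0,0,1,0,0,0,0,0,0,1,0,0,0,0,0,0,1]}}

```text
time: 11.15
position: [0.5593, 0.2862, 0.1079]
tool_rot: [0.982, 0.19, 0.0, -0.0]
ft_force: [0.1, 0.3, -2.6]
grip_width: 0.0158
grip_force: 30.0
```

```bash
python3 - <<'E'
from h import *
o=robot.get_obs();print(o['position'],o['ft_force'],o['time'])
a=robot.camera('wrist');b=robot.camera('side'); cv2.imwrite('pics/w5.png',np.vstack([a[60:330,100:540],cv2.resize(b[90:240,200:444],(440,270))]))
E
```

```text
[0.55929928 0.28620382 0.10789378] [ 0.12899422  0.2868069  -2.55730295] 11.15
```

View pics/w5.png

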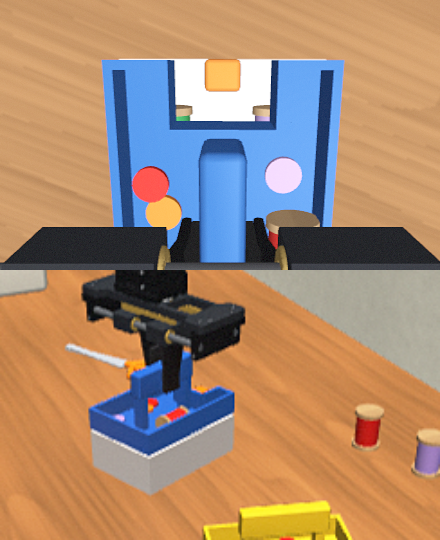

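The tray is round the key and about 2 mm above the rim. A thin strip of base shows at crop row 58, so I'll nudge the tray forward about 0.6 mm and lower it gently.

{"api": "jog_arm", "payload": {"motion": [0.015,0,0,0,0,0,1,0,0,0.03,0,0,0,1,0,0,0.02,0,0,0,1,0,0,0.01,0,0,0,1,0,0,0,0,0,0,1]}}

```text
time: 11.88
position: [0.5595, 0.2863, 0.1055]
tool_rot: [0.982, 0.19, 0.0, 0.0]
ft_force: [-0.3, 0.1, 1.2]
grip_width: 0.0159
grip_force: 30.0
```

```bash
python3 - <<'E'
from h import *
a=robot.camera('wrist');b=robot.camera('side');cv2.imwrite('pics/w6.png',np.hstack([cv2.resize(a[100:200,180:460],(0,0),fx=1.4,fy=2.8),cv2.resize(b[140:240,240:350],(0,0),fx=2.8,fy=2.8)]))
E
```

```text
(no output)
```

View pics/w6.png

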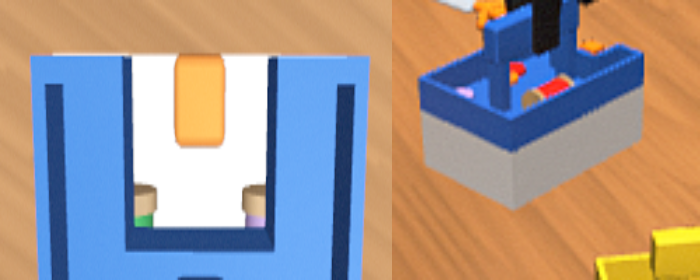

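Contact is made, and the outlines match to about 1 px. Releasing now and lifting straight up.

{"api": "jog_arm", "payload": {"motion": [0,0,0,0,0,0,0.3,0,0,0,0,0,0,0,0,0,0,0,0,0,0,0,0,0,0,0,0,0,0,0,0,0,0,0,0,0,-0.2,0,0,0,0,0,0,-0.5,0,0,0,0,0,0,-1,0,0,0,0,0,0,-1,0,0,0,0,0,0,-1,0,0,0,0,0,0,0,0,0,0,0,0,0,0,0,0,0,0,0]}}

```text
time: 13.48
position: [0.5036, 0.4242, 0.105]
tool_rot: [0.982, 0.19, -0.0, 0.0]
ft_force: [-0.5, -0.5, 0.1]
grip_width: 0.0435
grip_force: 0.0
```

```bash
python3 - <<'E'
from h import *
o=robot.get_obs();print(o['position'],o['ft_force'],o['grip_width'],o['time'])
a=robot.camera('wrist');b=robot.camera('side');cv2.imwrite('pics/w7.png',np.vstack([a[40:320,100:540],cv2.resize(b[90:240,200:444],(440,270))]))
E
```

```text
[0.50360173 0.42415852 0.10500527] [-0.48135693 -0.4877519   0.05636   ] 0.043524419202203755 13.475
```

View pics/w7.png

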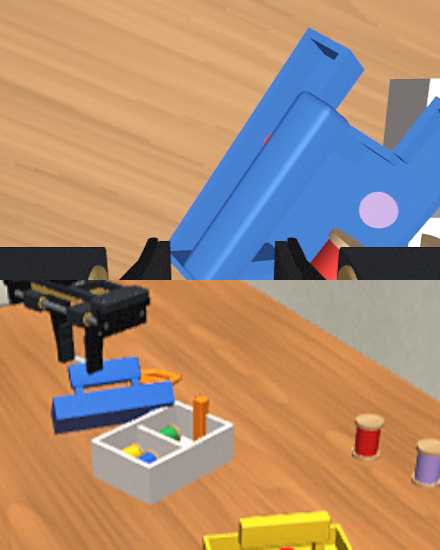

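That was my mistake: the −1 values went into the wrong column, so the arm shifted along tool y and dragged the tray off the base toward +y. The side view shows the base at the same pixels as before, with the tray beside it. I'll retract straight up and measure again.

{"api": "jog_arm", "payload": {"motion": [0,0,-0.5,0,0,0,0,0,0,-1,0,0,0,-1,0,0,-1,0,0,0,-1,0,0,-1,0,0,0,-1,0,0,-0.5,0,0,0,-1,0,0,0,0,0,0,-1]}}

```text
time: 14.32
position: [0.5059, 0.4232, 0.2673]
tool_rot: [0.982, 0.189, 0.002, -0.001]
ft_force: [-0.6, -0.1, -0.2]
grip_width: 0.0829
grip_force: 0.0
```

```bash
python3 - <<'E'
from h import *
o=robot.get_obs();print(o['position'],o['ft_force'],o['grip_width'],o['time'],o['q'].round(2))
np.save('o8.npy',np.r_[o['position'],o['tool_rot']])
a=robot.camera('wrist');b=robot.camera('side');s=robot.camera('scene')
for n,i in zip('wbs',(a,b,s)):cv2.imwrite(f'pics/f8{n}.png',i)
# side before/after base compare
p=cv2.imread('pics/side0.png');d=cv2.absdiff(p,b)[150:215,245:335].max(2);print('base diff in side',(d>40).mean())
p=cv2.imread('pics/scene0.png');d=cv2.absdiff(p,s)[235:325,415:505].max(2);print('scene diff',(d>40).mean())
top=np.hstack([a[0:300,0:440],cv2.resize(b[100:220,200:344],(360,300))])
bot=np.hstack([cv2.resize(s[200:340,360:580],(440,280)),cv2.resize(b[100:240,200:380],(360,280))])
cv2.imwrite('pics/w8.png',np.vstack([top,bot]))
E
```

```text
[0.50589227 0.42315336 0.2673097 ] [-0.6487087  -0.05121178 -0.21561556] 0.0829298524469562 14.325 [ 0.53  0.54  1.31 -0.    1.29  1.72]
base diff in side 0.1634188034188034
scene diff 0.11506172839506174
```

View pics/w8.png

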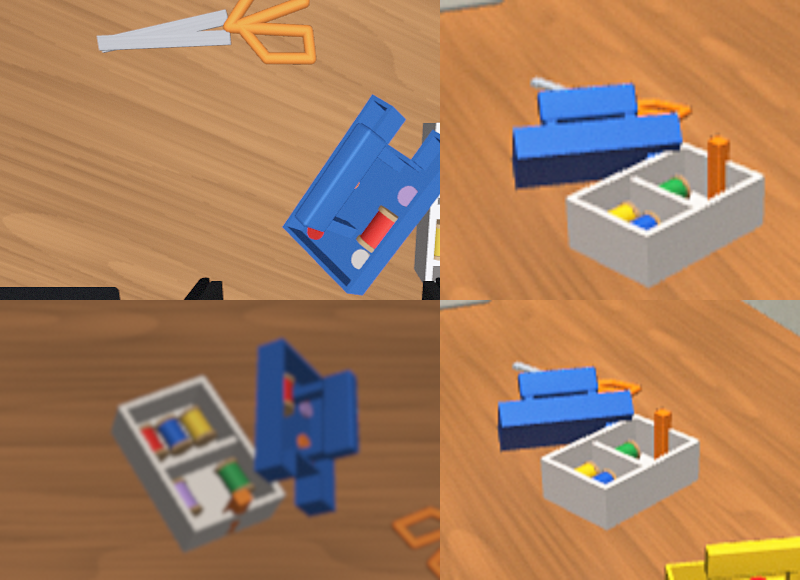

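The mosaic shows the tray tipped. Its −y side leans up against the base's long side, its +y side is on the table, and the handle leans away from the base. The wrist corners are near (374,96), (284,228) and (355,293). I'll fit its pose from picked corners across views.

```bash
cat > fit.py <<'E'
from h import *
from scipy.optimize import least_squares
v=np.load('o8.npy');o=dict(position=v[:3],tool_rot=v[3:]);cw=cam('wrist',o);cs=cam('side');cc=cam('scene')
W=[((75,50,28),(374,96)),((75,23,28),(404,113)),((-75,50,28),(284,228)),((-75,-50,28),(358,293))]
S=[((-75,-50,28),(229,152)),((75,-50,28),(297,145)),((-75,-50,0),(230.8,162)),((-75,50,0),(230.4,174.8)),((-46,-8,76),(239.2,137.2)),((46,-8,76),(277.2,134)),((46,-8,46),(278.8,144))]
def pose(p,X):return Ro.from_rotvec(p[:3]).apply(np.array(X)/1e3)+p[3:]
def res(p):
    return np.r_[tuple((proj(c,pose(p,[a for a,_ in L]))-np.array([b for _,b in L])).ravel() for c,L in((cw,W),(cs,S)))]
best=None
for y in(-60,-30,0,30):
  for r in(0,-30,-60):
    R0=Ro.from_euler('zx',[y,r],degrees=True).as_rotvec()
    f=least_squares(res,np.r_[R0,.56,.42,.05],loss='soft_l1')
    if best is None or f.cost<best.cost:best=f
p=best.x
if __name__=='__main__':
    print(best.cost,best.fun.reshape(-1,2).round(1).tolist())
    print('pos',p[3:],'R',Ro.from_rotvec(p[:3]).as_matrix().round(3).tolist(),Ro.from_rotvec(p[:3]).as_euler('ZXY',degrees=True))
    C=[(x,y,z) for x in(75,-75) for y in(50,-50) for z in(0,28)];print(np.c_[C,pose(p,C).round(3)*1000])
    for n,c in zip('wbs',(cw,cs,cc)):
        im=cv2.imread(f'pics/f8{n}.png');h=cv2.cvtColor(im,cv2.COLOR_BGR2HSV);m=cv2.inRange(h,(100,110,30),(125,255,255))
        q=proj(c,pose(p,C+[(46,0,76),(-46,0,76)]));a,b=q.min(0)-15,q.max(0)+15
        k=np.zeros_like(m);k[max(0,int(a[1])):int(b[1]),max(0,int(a[0])):int(b[0])]=1
        cn=max(cv2.findContours(m*k,0,1)[0],key=cv2.contourArea)
        print(n,'mask hull',cv2.approxPolyDP(cv2.convexHull(cn),3,True)[:,0].tolist());print('  model hull',cv2.convexHull(np.float32(q))[:,0].round().tolist())
E
python3 fit.py
```

```text
22.70035017659955 [[3.1, -0.3], [-5.2, -4.5], [1.1, 0.7], [-4.3, 2.9], [0.5, -0.2], [-1.1, 1.8], [0.2, 2.2], [-0.5, 0.0], [0.1, -1.4], [1.3, -0.9], [1.3, 1.5]]
pos [0.52875038 0.37383384 0.03381709] R [[0.974, 0.163, 0.158], [-0.226, 0.743, 0.63], [-0.015, -0.649, 0.76]] [-12.33840747 -40.47885735   1.1310415 ]
[[ 75.  50.   0. 610. 394.   0.]
 [ 75.  50.  28. 614. 412.  22.]
 [ 75. -50.   0. 594. 320.  65.]
 [ 75. -50.  28. 598. 337.  86.]
 [-75.  50.   0. 464. 428.   2.]
 [-75.  50.  28. 468. 446.  24.]
 [-75. -50.   0. 448. 354.  67.]
 [-75. -50.  28. 452. 371.  89.]]
w mask hull [[373, 95], [455, 143], [467, 157], [364, 292], [358, 294], [346, 292], [283, 226]]
  model hull [[475.0, 160.0], [368.0, 297.0], [354.0, 296.0], [285.0, 229.0], [377.0, 96.0], [467.0, 148.0]]
b mask hull [[295, 148], [295, 159], [266, 170], [230, 172], [229, 152], [239, 137], [277, 134]]
  model hull [[298.0, 159.0], [291.0, 170.0], [230.0, 175.0], [229.0, 163.0], [229.0, 152.0], [239.0, 137.0], [278.0, 134.0], [296.0, 147.0]]
s mask hull [[491, 223], [501, 220], [537, 240], [538, 274], [526, 304], [514, 306], [487, 284]]
  model hull [[533.0, 275.0], [524.0, 306.0], [511.0, 309.0], [482.0, 286.0], [485.0, 224.0], [497.0, 219.0], [533.0, 236.0]]
```

```bash
python3 - <<'E'
s=open('fit.py').read()
i=s.index('W=[');j=s.index('def pose')
s=s[:i]+'''W=[((75,50,28),(373,95)),((-75,50,28),(283,227)),((75,-50,28),(456,143)),((75,-50,0),(468,157)),((-75,-50,0),(365,293)),((-75,-50,28),(347,293))]
S=[((-75,-50,28),(229,152)),((75,-50,28),(295,146.5)),((-75,-50,0),(230,162)),((-75,50,0),(230,174)),((-46,-8,76),(239,136.5)),((46,-8,76),(277.5,133.5)),((75,-50,0),(296,158))]
Z=[((-75,-50,0),(490.5,223)),((-75,-50,28),(501,219.5)),((75,-50,0),(486.5,284.5)),((75,50,0),(514,306.5)),((75,50,28),(526.5,304.5)),((46,8,76),(538.5,275)),((-46,8,76),(538,239.5))]
'''+s[j:].replace('(cs,S))','(cs,S),(cc,Z))')
open('fit.py','w').write(s)
E
cat >> fit.py <<'E'
    R=Ro.from_rotvec(p[:3]).as_matrix();g=pose(p,[(0,0,61)])[0];print('grip',g,'z axis',R[:,2],'bar ends top',pose(p,[(46,0,76),(-46,0,76)]))
E
python3 fit.py
```

```text
20.279386944675547 [[-1.3, -0.4], [-0.9, 0.3], [1.9, 0.5], [0.2, -1.1], [-2.3, 2.3], [-0.4, -0.3], [-0.3, -1.3], [-0.2, -1.3], [0.3, 0.8], [-0.5, 1.7], [-0.7, -0.4], [-0.3, -0.4], [0.6, -1.1], [-2.8, 0.4], [-0.8, -0.3], [-1.0, 1.7], [-1.6, 2.4], [-0.7, 1.8], [0.3, 3.3], [-0.4, -0.9]]
pos [0.52868538 0.37829686 0.03291231] R [[0.976, 0.15, 0.157], [-0.217, 0.709, 0.671], [-0.011, -0.69, 0.724]] [-11.92460667 -43.59120931   0.85002407]
[[ 75.  50.   0. 609. 397.  -2.]
 [ 75.  50.  28. 614. 416.  18.]
 [ 75. -50.   0. 594. 327.  67.]
 [ 75. -50.  28. 599. 345.  87.]
 [-75.  50.   0. 463. 430.  -1.]
 [-75.  50.  28. 467. 449.  20.]
 [-75. -50.   0. 448. 359.  68.]
 [-75. -50.  28. 452. 378.  88.]]
w mask hull [[373, 95], [455, 143], [467, 157], [364, 292], [358, 294], [346, 292], [283, 226]]
  model hull [[468.0, 156.0], [363.0, 295.0], [347.0, 293.0], [282.0, 227.0], [372.0, 95.0], [458.0, 143.0]]
b mask hull [[295, 148], [295, 159], [266, 170], [230, 172], [229, 152], [239, 137], [277, 134]]
  model hull [[297.0, 157.0], [290.0, 170.0], [229.0, 176.0], [228.0, 165.0], [229.0, 151.0], [238.0, 137.0], [277.0, 134.0], [295.0, 145.0]]
s mask hull [[491, 223], [501, 220], [537, 240], [538, 274], [526, 304], [514, 306], [487, 284]]
  model hull [[537.0, 276.0], [526.0, 306.0], [512.0, 309.0], [485.0, 286.0], [488.0, 223.0], [500.0, 219.0], [536.0, 237.0]]
grip [0.53826046 0.41925772 0.07708839] z axis [0.15696863 0.67148952 0.72419795] bar ends top [[0.58552015 0.41936601 0.0874571 ]
 [0.49570983 0.43929412 0.08844562]]
```

The fit agrees to about 2 px in all three views. The tray is rolled about 43.5°, its +y lower edge is on the table, and the base is standing. I'll tilt the tool to match the handle.

```bash
cat > rel.py <<'E'
from fit import *
T=Ro.from_rotvec(p[:3]).as_matrix()@np.diag([1,-1,-1]);g=pose(p,[(0,0,61)])[0]
def go(back,show=1):
    o=robot.get_obs();R=Ro.from_quat(o['tool_rot']).as_matrix()
    rv=np.degrees(Ro.from_matrix(R.T@T).as_rotvec())/4
    X=g+T[:,2]*(.008-back); d=R.T@(X-o['position'])/.04
    print('rot units',rv.round(2),'shift units',d.round(3),'pos',o['position'].round(4),'t',o['time'],'q',o['q'].round(2),'w',o['grip_width'],'F',o['ft_force'].round(1))
E
python3 -c "
from rel import *
go(.09)"
```

```text
rot units [-10.5   -3.37   8.12] shift units [ 1.587 -0.763  3.173] pos [0.5039 0.4226 0.2636] t 14.475 q [ 0.53  0.54  1.31 -0.    1.29  1.72] w 0.08633446021038484 F [ 0.7  0.3 -0.1]
```

{"api": "jog_arm", "payload": {"motion": [0,0,0,-0.95,-0.31,0.74,-0.1,0,0,0,-0.95,-0.31,0.74,-0.1,0,0,0,-0.95,-0.31,0.74,-0.1,0,0,0,-0.95,-0.31,0.74,-0.1,0,0,0,-0.95,-0.31,0.74,-0.1,0,0,0,-0.95,-0.31,0.74,-0.1,0,0,0,-0.95,-0.31,0.74,-0.1,0,0,0,-0.95,-0.31,0.74,-0.1,0,0,0,-0.95,-0.31,0.74,-0.1,0,0,0,-0.95,-0.31,0.74,-0.1,0,0,0,-0.95,-0.31,0.74,-0.1,0,0,0,0,0,0,-0.1]}}

```text
time: 15.98
position: [0.504, 0.4234, 0.2615]
tool_rot: [0.923, -0.099, -0.048, 0.368]
ft_force: [-0.5, 0.2, -0.5]
grip_width: 0.0477
grip_force: 0.0
```

```bash
python3 -c "
from rel import *
go(.09)"
```

```text
rot units [0.   0.04 0.04] shift units [ 0.929 -3.257  1.218] pos [0.504  0.4234 0.2615] t 15.975 q [ 0.71  0.88  0.85 -0.47  2.03  2.42] w 0.04773190641671589 F [-0.5  0.2 -0.5]
```

{"api": "jog_arm", "payload": {"motion": [0.23,-0.81,0.3,0,0,0,-0.1,0.23,-0.81,0.3,0,0,0,-0.1,0.23,-0.81,0.3,0,0,0,-0.1,0.23,-0.81,0.3,0,0,0,-0.1,0,0,0,0,0,0,-0.1]}}

```text
time: 16.6
position: [0.5511, 0.4745, 0.136]
tool_rot: [0.923, -0.099, -0.049, 0.369]
ft_force: [0.4, -0.6, -0.5]
grip_width: 0.0479
grip_force: 0.0
```

```bash
python3 - <<'E'
from rel import *
go(.0)
o=robot.get_obs();a=robot.camera('wrist');cv2.imwrite('pics/f9.png',a)
c=cam('wrist',o);h=cv2.cvtColor(a,cv2.COLOR_BGR2HSV);m=cv2.inRange(h,(100,110,30),(125,255,255))
print('pred notch end/rim',proj(c,pose(p,[(75,50,28),(75,-50,28),(75,23,28),(75,-23,28),(46,8,76),(46,-8,76)])).round(0).tolist())
cn=max(cv2.findContours(m[:285].copy(),0,1)[0],key=cv2.contourArea);print(cv2.approxPolyDP(cn,4,True)[:,0].tolist())
E
```

```text
rot units [0.03 0.06 0.05] shift units [ 0.019 -0.02   2.241] pos [0.5511 0.4745 0.136 ] t 16.6 q [ 0.72  1.12  0.63 -0.45  2.01  2.44] w 0.04794339226536732 F [ 0.4 -0.6 -0.5]
pred notch end/rim [[238.0, 118.0], [402.0, 118.0], [283.0, 118.0], [358.0, 118.0], [305.0, 176.0], [335.0, 176.0]]
[[242, 118], [252, 281], [277, 274], [288, 284], [353, 284], [352, 231], [373, 226], [392, 234], [392, 282], [399, 205], [412, 193], [402, 171], [405, 120], [359, 120], [356, 163], [288, 161], [288, 118]]
```

{"api": "jog_arm", "payload": {"motion": [0,0.04,0.5,0,0,0,-0.1,0,0,0.8,0,0,0,-0.1,0,0,0.6,0,0,0,-0.1,0,0,0.3,0,0,0,-0.1,0,0,0,0,0,0,-0.1]}}

```text
time: 17.27
position: [0.5383, 0.4155, 0.0792]
tool_rot: [0.924, -0.1, -0.046, 0.366]
ft_force: [-0.7, 0.3, 0.4]
grip_width: 0.0479
grip_force: 0.0
```

{"api": "jog_arm", "payload": {"motion": [0,0,0,0,0,0,0.5,0,0,0,0,0,0,1,0,0,0,0,0,0,1,0,0,0,0,0,0,1,0,0,0,0,0,0,1,0,0,0,0,0,0,1,0,0,0,0,0,0,1]}}

```text
time: 18.15
position: [0.538, 0.4158, 0.0776]
tool_rot: [0.924, -0.1, -0.046, 0.366]
ft_force: [0.4, 0.7, -2.4]
grip_width: 0.0159
grip_force: 29.9
```

{"api": "jog_arm", "payload": {"motion": [0,0.2,-0.21,0,0,0,1,0,0.5,-0.53,0,0,0,1,0,0.7,-0.73,0,0,0,1,0,0.7,-0.73,0,0,0,1,0,0.7,-0.73,0,0,0,1,0,0.4,-0.42,0,0,0,1,0,0,0,0,0,0,1]}}

```text
time: 19.02
position: [0.5406, 0.4148, 0.2667]
tool_rot: [0.925, -0.101, -0.044, 0.364]
ft_force: [0.4, -0.1, -2.6]
grip_width: 0.0159
grip_force: 29.9
```

{"api": "jog_arm", "payload": {"motion": [0,0,0,0.95,0.31,-0.74,1,0,0,0,0.95,0.31,-0.74,1,0,0,0,0.95,0.31,-0.74,1,0,0,0,0.95,0.31,-0.74,1,0,0,0,0.95,0.31,-0.74,1,0,0,0,0.95,0.31,-0.74,1,0,0,0,0.95,0.31,-0.74,1,0,0,0,0.95,0.31,-0.74,1,0,0,0,0.95,0.31,-0.74,1,0,0,0,0.95,0.31,-0.74,1,0,0,0,0.95,0.31,-0.74,1,0,0,0,0,0,0,1]}}

```text
time: 20.52
position: [0.5389, 0.4123, 0.2613]
tool_rot: [0.982, 0.189, -0.003, 0.001]
ft_force: [0.0, 0.0, -3.1]
grip_width: 0.016
grip_force: 29.9
```

```bash
cat > chk.py <<'E'
from h import *
import sys
o=robot.get_obs();a=robot.camera('wrist');cv2.imwrite(f'pics/{sys.argv[1]}.png',a)
R=Ro.from_quat(o['tool_rot']).as_matrix();yaw=np.degrees(np.arctan2(R[1,0],R[0,0]))
print('pos',o['position'].round(4),'yaw',yaw.round(2),'tool z',R[:,2].round(4),'t',o['time'],'F',o['ft_force'].round(1),'w',o['grip_width'],'q',o['q'].round(2))
h=cv2.cvtColor(a,cv2.COLOR_BGR2HSV);m=cv2.inRange(h,(100,120,40),(125,255,255));m[285:]=0
cn=max(cv2.findContours(m,0,1)[0],key=cv2.contourArea);print(cv2.approxPolyDP(cn,4,True)[:,0].tolist())
c=cam('wrist',dict(position=np.zeros(3),tool_rot=[0,0,0,1]))
e=np.array([(x,np.nonzero(m[:,x])[0][0]-.5) for x in list(range(215,262))+list(range(385,432))])
P=ray(c,e,.0275);k=np.polyfit(P[:,1],P[:,0],1);print('front x at y=0',k[1],'tray yaw',-np.degrees(k[0]))
r=[(np.nonzero(m[q])[0][0]-.5,q) for q in range(125,145)]+[(np.nonzero(m[q])[0][-1]+.5,q) for q in range(125,145)]
P=ray(c,r,.0275);print('left,right y',P[:20,1].mean(),P[20:,1].mean())
E
python3 chk.py f10
```

```text
pos [0.5389 0.4123 0.2613] yaw 21.75 tool z [-0.0044 -0.0036 -1.    ] t 20.525 F [ 0.   0.  -3.1] w 0.01601997594782854 q [ 0.49  0.58  1.25 -0.    1.32  1.68]
[[202, 122], [215, 284], [251, 284], [244, 274], [247, 261], [237, 257], [230, 244], [233, 234], [247, 224], [267, 233], [267, 253], [282, 265], [277, 284], [284, 277], [299, 284], [345, 284], [355, 277], [363, 282], [368, 270], [385, 266], [410, 270], [418, 284], [428, 284], [442, 122], [371, 120], [368, 181], [276, 181], [272, 120]]
front x at y=0 0.07385325580675597 tray yaw 0.3130361599661042
left,right y -0.048385410596331745 0.05059329410139538
```

{"api": "jog_arm", "payload": {"motion": [-0.4,-0.5,0,0,0,0,1,-0.4,-0.5,0,0,0,0,1,-0.4,-0.5,0,0,0,0,1,0,0,0,0,0,0,1,0,0,0,0,0,0,1]}}

```text
time: 21.2
position: [0.4727, 0.4527, 0.2636]
tool_rot: [0.982, 0.19, 0.001, 0.0]
ft_force: [0.2, 1.4, -3.6]
grip_width: 0.0158
grip_force: 29.9
```

```bash
cat > base.py <<'E'
from h import *
o=robot.get_obs();im=robot.camera('wrist');cv2.imwrite('pics/f11.png',im);c=cam('wrist',o)
R=Ro.from_quat(o['tool_rot']).as_matrix();print(o['position'],R[:,2].round(4),o['time'])
h=cv2.cvtColor(im,cv2.COLOR_BGR2HSV);m=((h[...,2]>190)&(h[...,1]<40)).astype(np.uint8);m[:,:446]=0;m[285:]=0
ys,xs=np.nonzero(m);hull=cv2.convexHull(np.c_[xs,ys].astype(np.int32));q=cv2.approxPolyDP(hull,4,True)[:,0];print(q.tolist())
P=ray(c,q,.05);print(P.round(4).tolist())
k=((abs(h[...,0].astype(int)-14)<7)&(h[...,1]>150)&(h[...,2]>200));k[:,:446]=0;ys,xs=np.nonzero(k);print('orange',xs.min(),xs.max(),ys.min(),ys.max())
t=np.radians(21.7);cx,sx=np.cos(t),np.sin(t);B=np.array([[.5596+a*cx-b*sx,.2846+a*sx+b*cx,.05] for a,b in((.075,.05),(.075,-.05),(-.075,-.05),(-.075,.05))])
print('predicted if unmoved',proj(c,B).round(1).tolist())
E
python3 base.py
```

```text
[0.47267619 0.4526525  0.26358068] [ 1.2e-03 -1.0e-04 -1.0e+00] 21.2
[[607, 98], [577, 267], [469, 267], [487, 97]]
[[0.647, 0.2663, 0.05], [0.5091, 0.2113, 0.05], [0.4717, 0.3041, 0.05], [0.6105, 0.3591, 0.05]]
orange 549 569 97 114
predicted if unmoved [[487.5, 96.8], [607.9, 97.3], [577.5, 268.0], [469.6, 267.6]]
```

```bash
python3 - <<'E'
from h import *
o=robot.get_obs();R=Ro.from_quat(o['tool_rot']).as_matrix()
t=np.array([.5596,.2848,0])-R@[-.00115,.0012,0];print((R.T@(np.r_[t[:2],o['position'][2]]-o['position'])/.04).round(3),np.degrees(np.arctan2(R[1,0],R[0,0])))
E
```

```text
[4.710e-01 4.661e+00 2.000e-03] 21.901979328265718
```

{"api": "jog_arm", "payload": {"motion": [0.05,0.4,0,0,0,0,1,0.1,1,0,0,0,0,1,0.1,1,0,0,0,0,1,0.1,1,0,0,0,0,1,0.1,0.86,0,0,0,0,1,0.02,0.4,0,0,0,0,1,0,0,0.6,0,0,0,1,0,0,1,0,0,0,1,0,0,0.8,0,0,0,1,0,0,0.4,0,0,0,1,0,0,0,0,0,0,1,0,0,0,0,0,0,1]}}

```text
time: 22.75
position: [0.5611, 0.2865, 0.1527]
tool_rot: [0.982, 0.19, 0.001, -0.0]
ft_force: [0.0, 0.7, -2.1]
grip_width: 0.0157
grip_force: 29.9
```

```bash
cat > key.py <<'E'
im=a;hh=h.astype(int)
k=(abs(hh[...,0]-14)<7)&(hh[...,1]>150)&(hh[...,2]>200);k[:110]=0;k[170:]=0;k[:,:290]=0;k[:,350:]=0;k=cv2.morphologyEx(k.astype(np.uint8),cv2.MORPH_OPEN,np.ones((5,5)))
ys,xs=np.nonzero(k);z=o['position'][2]
print('key front/back',ray(c,[[xs.min()-.5,ys.min()-.5],[xs.max()+.5,ys.max()+.5]],z-.072).round(4).tolist())
w=(hh[...,2]>180)&(hh[...,1]<50);r=[(x,np.nonzero(w[100:150,x])[0][0]+99.5) for x in list(range(280,300))+list(range(345,365))]
P=ray(c,r,z-.05);k=np.polyfit(P[:,1],P[:,0],1);print('rim front x',k[1],'yaw',-np.degrees(k[0]))
t=np.array([.5596,.2848,0])-R@[-.00115,.0012,0];print('units left',(R.T@(np.r_[t[:2],z]-o['position'])/.04).round(3))
E
cat chk.py key.py > chk2.py; python3 chk2.py f12
```

```text
pos [0.5611 0.2865 0.1527] yaw 21.88 tool z [ 2.8e-03  9.0e-04 -1.0e+00] t 22.75 F [ 0.   0.7 -2.1] w 0.01566298723651637 q [0.29 0.63 1.49 0.   1.02 1.48]
[[202, 122], [215, 284], [250, 284], [244, 274], [247, 262], [230, 244], [233, 234], [247, 224], [266, 232], [267, 253], [282, 265], [277, 284], [284, 277], [300, 284], [345, 284], [355, 277], [363, 282], [368, 270], [386, 266], [410, 270], [418, 284], [428, 284], [442, 122], [371, 121], [368, 181], [276, 181], [272, 120]]
front x at y=0 0.07384217942034123 tray yaw 0.30406253159755825
left,right y -0.04838555758375329 0.05059453470146426
key front/back [[0.0721, -0.0065, 0.0807], [0.059, 0.0086, 0.0807]]
rim front x 0.07258416062942849 yaw -0.0034814765882080884
units left [-0.022 -0.005 -0.   ]
```

{"api": "jog_arm", "payload": {"motion": [-0.005,0,0.2,0,0,-0.05,1,0,0,0.3,0,0,0,1,0,0,0.3,0,0,0,1,0,0,0.2,0,0,0,1,0,0,0.05,0,0,0,1,0,0,0,0,0,0,1,0,0,0,0,0,0,1]}}

```text
time: 23.68
position: [0.5598, 0.2861, 0.1094]
tool_rot: [0.981, 0.192, 0.0, 0.0]
ft_force: [0.0, -0.1, -3.0]
grip_width: 0.0158
grip_force: 30.0
```

```bash
python3 chk2.py f13
```

```text
pos [0.5598 0.2861 0.1094] yaw 22.08 tool z [ 4.e-04  1.e-04 -1.e+00] t 23.675 F [ 0.  -0.1 -3. ] w 0.015788416632662117 q [ 0.29  0.69  1.52 -0.    0.93  1.48]
[[203, 123], [216, 284], [250, 284], [245, 277], [248, 263], [231, 246], [234, 235], [249, 225], [269, 237], [267, 254], [283, 268], [278, 284], [284, 277], [299, 284], [345, 284], [355, 277], [364, 282], [369, 271], [379, 268], [412, 272], [419, 284], [428, 284], [441, 123], [371, 122], [368, 182], [276, 182], [273, 122]]
front x at y=0 0.07324037384091169 tray yaw -0.0034483315614261423
left,right y -0.04799197045591917 0.05057359224283681
key front/back [[0.0736, -0.0063, 0.0374], [0.0604, 0.009, 0.0374]]
rim front x 0.0741333872616275 yaw -0.0036727546049389764
units left [ 0.012 -0.003  0.   ]
```

{"api": "jog_arm", "payload": {"motion": [0.02,0,0.03,0,0,0,1,0,0,0.03,0,0,0,1,0,0,0.02,0,0,0,1,0,0,0,0,0,0,1]}}

```text
time: 24.22
position: [0.561, 0.2865, 0.1079]
tool_rot: [0.981, 0.192, 0.001, -0.0]
ft_force: [-1.8, -0.8, 7.7]
grip_width: 0.0161
grip_force: 30.0
```

```bash
python3 chk2.py f14; python3 - <<'E'
from h import *
b=robot.camera('side');cv2.imwrite('pics/f14b.png',b)
p=cv2.imread('pics/side0.png');c=cam('side');t=np.radians(21.7);cx,sx=np.cos(t),np.sin(t)
B=np.array([[.5596+a*cx-s*sx,.2848+a*sx+s*cx,z] for z in(.05,.078) for a,s in((.075,-.05),(-.075,-.05),(-.075,.05))]);q=proj(c,B);print('pred rim / tray-top corners',q.round(1).tolist())
h=cv2.cvtColor(b,cv2.COLOR_BGR2HSV);m=cv2.inRange(h,(100,110,30),(125,255,255));k=np.zeros_like(m);k[100:230,235:345]=1
cn=max(cv2.findContours(m*k,0,1)[0],key=cv2.contourArea);print(cv2.approxPolyDP(cn,2,True)[:,0].tolist())
# blue->grey boundary along long and end face
for x in(262,270,278,290,300,310,320,326):
    r=np.nonzero((m*k)[:,x])[0];print(x,r.max()+.5,end='; ')
l=lambda A,C,x:A[1]+(C[1]-A[1])*(x-A[0])/(C[0]-A[0])
print('\npred',[round(l(q[1],q[2],x) if x<q[1][0] else l(q[1],q[0],x),1) for x in(262,270,278,290,300,310,320,326)])
E
```

```text
pos [0.561  0.2865 0.1079] yaw 22.08 tool z [ 1.5e-03  4.0e-04 -1.0e+00] t 24.225 F [-1.8 -0.8  7.7] w 0.016054124207767317 q [ 0.3   0.69  1.52 -0.    0.93  1.48]
[[204, 125], [216, 284], [248, 284], [248, 265], [234, 256], [231, 244], [249, 227], [268, 237], [268, 256], [279, 262], [282, 278], [299, 284], [345, 284], [355, 277], [364, 282], [366, 275], [379, 270], [405, 272], [419, 284], [428, 284], [440, 125], [371, 125], [368, 184], [276, 184], [273, 125]]
front x at y=0 0.07207380959882634 tray yaw -0.002779127866306072
left,right y -0.04763970467107069 0.050179297927293184
key front/back [[0.0724, -0.0063, 0.0359], [0.0592, 0.009, 0.0359]]
rim front x 0.07285054916025714 yaw 0.4170946107593893
units left [-0.019 -0.004 -0.   ]
pred rim / tray-top corners [[329.4, 169.8], [282.3, 194.2], [249.6, 178.6], [329.8, 158.5], [281.9, 182.2], [248.7, 167.0]]
[[329, 159], [322, 156], [313, 160], [306, 158], [306, 138], [301, 137], [298, 156], [290, 156], [290, 141], [273, 149], [271, 159], [250, 167], [250, 178], [284, 193], [328, 170]]
262 184.5; 270 187.5; 278 191.5; 290 190.5; 300 184.5; 310 179.5; 320 174.5; 326 171.5; 
pred [np.float64(184.5), np.float64(188.4), np.float64(192.2), np.float64(190.2), np.float64(185.1), np.float64(179.9), np.float64(174.7), np.float64(171.6)]
```

The side view shows the tray at the rim all along, within 1 px. I'll loosen the grip gradually so it settles flat, then open.

{"api": "jog_arm", "payload": {"motion": [0,0,0,0,0,0,1,0,0,0,0,0,0,1,0,0,0,0,0,0,1], "grip_force": 4}}

```text
time: 24.7
position: [0.5612, 0.2866, 0.1075]
tool_rot: [0.981, 0.192, 0.001, -0.0]
ft_force: [-1.1, -0.5, 5.6]
grip_width: 0.0161
grip_force: 4.0
```

```bash
python3 chk2.py f15
```

```text
pos [0.5612 0.2866 0.1075] yaw 22.09 tool z [ 2.2e-03  6.0e-04 -1.0e+00] t 24.7 F [-1.1 -0.5  5.6] w 0.01610073225464447 q [ 0.3   0.69  1.52 -0.    0.93  1.48]
[[204, 125], [215, 284], [247, 284], [248, 266], [234, 257], [231, 244], [248, 228], [265, 234], [270, 243], [267, 257], [280, 264], [282, 277], [291, 282], [345, 284], [361, 277], [364, 283], [371, 273], [396, 271], [429, 284], [441, 126], [371, 125], [368, 185], [276, 185], [273, 125]]
front x at y=0 0.07204811158448077 tray yaw -0.0031990630980908217
left,right y -0.0477018846843779 0.05020069765275949
key front/back [[0.0724, -0.0063, 0.0355], [0.0588, 0.0089, 0.0355]]
rim front x 0.0725462836351059 yaw 0.7612644368587416
units left [-0.026 -0.003 -0.   ]
```

{"api": "jog_arm", "payload": {"motion": [0,0,0,0,0,0,0.4,0,0,0,0,0,0,0,0,0,0,0,0,0,0,0,0,0,0,0,0,-0.1,0,0,0,0,0,0,-0.1]}}

```text
time: 25.38
position: [0.5605, 0.2863, 0.106]
tool_rot: [0.981, 0.191, -0.0, 0.0]
ft_force: [0.0, -0.1, 0.2]
grip_width: 0.0471
grip_force: 0.0
```

```bash
python3 chk2.py f16
```

```text
pos [0.5605 0.2863 0.106 ] yaw 22.08 tool z [-1.e-04 -0.e+00 -1.e+00] t 25.375 F [ 0.  -0.1  0.2] w 0.04708983832851273 q [ 0.29  0.69  1.52 -0.    0.93  1.48]
[[203, 123], [215, 284], [241, 284], [247, 265], [230, 247], [234, 236], [247, 227], [267, 236], [267, 256], [282, 268], [279, 284], [365, 284], [368, 274], [382, 270], [412, 274], [420, 284], [430, 284], [442, 123], [372, 123], [369, 184], [276, 184], [273, 123]]
front x at y=0 0.07284414808586245 tray yaw -0.0033062263814146535
left,right y -0.04813705288680016 0.05084316622707894
key front/back [[0.0732, -0.0062, 0.034], [0.0598, 0.0089, 0.034]]
rim front x 0.07345256136262847 yaw 0.8196816000080763
units left [-0.007 -0.004  0.   ]
```

Released and flat. Now lifting straight up in tool z, the third column.

{"api": "jog_arm", "payload": {"motion": [0,0,-0.5,0,0,0,-0.1,0,0,-1,0,0,0,-0.1,0,0,-1,0,0,0,-0.1,0,0,-0.8,0,0,0,-0.1,0,0,-0.4,0,0,0,-0.1,0,0,0,0,0,0,-0.1,0,0,0,0,0,0,-0.1]}}

```text
time: 26.3
position: [0.5595, 0.286, 0.2524]
tool_rot: [0.981, 0.191, -0.002, 0.0]
ft_force: [0.9, -0.2, 0.4]
grip_width: 0.0483
grip_force: 0.0
```

```bash
python3 - <<'E'
from h import *
o=robot.get_obs();a=robot.camera('wrist');b=robot.camera('side');print(o['position'],o['time'],o['ft_force']);cv2.imwrite('pics/f17.png',a)
c=cam('wrist',o);t=np.radians(21.7);cx,sx=np.cos(t),np.sin(t)
f=lambda x,y,z:[.5596+x*cx-y*sx,.2848+x*sx+y*cx,z]
print('pred',proj(c,[f(.075,.05,.078),f(.075,-.05,.078),f(-.075,-.05,.078),f(-.075,.05,.078)]).round(1).tolist())
h=cv2.cvtColor(a,cv2.COLOR_BGR2HSV);m=cv2.inRange(h,(100,120,40),(125,255,255));m[298:]=0
cn=max(cv2.findContours(m,0,1)[0],key=cv2.contourArea);q=cv2.approxPolyDP(cn,4,True)[:,0];print(q.tolist())
h=cv2.convexHull(cn);q=cv2.approxPolyDP(h,4,True)[:,0];P=ray(c,q,.078);R=np.array([[cx,sx],[-sx,cx]])
print('tray corners in base frame mm',((P[:,:2]-[.5596,.2848])@R.T*1e3).round(1).tolist())
h=cv2.cvtColor(b,cv2.COLOR_BGR2HSV);m=cv2.inRange(h,(100,110,30),(125,255,255));m[:100]=0;m[230:]=0;m[:,:235]=0;m[:,345:]=0
print('side blue low',[np.nonzero(m[:,x])[0].max()+.5 for x in(262,270,278,290,300,310,320,326)],'pred 184.5 188.4 192.2 190.2 185.1 179.9 174.7 171.6')
p=cv2.imread('pics/side0.png');d=cv2.absdiff(p,b)[215:275,310:405].max(2);print('yellow diff',(d>40).mean())
E
```

```text
[0.5595327  0.28599542 0.25238018] 26.3 [ 0.91592502 -0.22264038  0.43161871]
pred [[255.7, 118.1], [389.2, 119.0], [380.3, 303.2], [262.2, 302.5]]
[[257, 120], [265, 297], [379, 297], [388, 121], [352, 121], [350, 156], [295, 157], [293, 121]]
tray corners in base frame mm [[74.3, -48.4], [-69.4, -48.7], [-70.0, 47.4], [73.6, 49.0]]
side blue low [np.float64(184.5), np.float64(187.5), np.float64(191.5), np.float64(190.5), np.float64(184.5), np.float64(179.5), np.float64(174.5), np.float64(171.5)] pred 184.5 188.4 192.2 190.2 185.1 179.9 174.7 171.6
yellow diff 0.0
```

```bash
python3 -c "
from rig import robot
print(robot.hand_in())"
```

```text
the job is handed in; nothing more can be done
None
```

The blue tray is stacked flat on the white base, square to about 1 mm, with its notch round the key; I put it there on the second try, because a mistyped move after the first placing dragged it off onto the table. Base and yellow tray did not move, and I handed in at about 26 s.

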